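Snap the spare roller into the bench roller bed and lock it

ROBOT

A 6-joint arm with a two-finger parallel gripper is mounted at the origin on the work surface. World frame = base frame: x ahead of the robot, y to its left, z up, the work surface at z = 0. Lengths are in m, angles in rad, forces in N, time in s.
With the tool pointing down it reaches from about 0.3 to 0.875 m from the base axis. Payload 6.4 kg.
Tool frame: the origin (TCP) lies on the centre line of the jaws, within the pads' length; the fingertips stand tip_reach ahead of it and the grasp point (between the pads) lies 6 mm ahead of it (tip_reach is the distance from the TCP to the fingertips, in m); z points along the fingers, y is the line along which they close (so a half turn about z gives the same grasp; the last joint's range is limited). The gripper opens to 85 mm and grips with 20 to 120 N. Pads are 22 mm wide; open, the fingers measure 114 mm over their backs; the gripper's body (76 mm by 85 mm) begins 54 mm behind the grasp point. The pads swing forward as they close: fully open they stand 13 mm farther back than shut.
Start: joints at [0.905, 0.181, 1.607, -0, 1.354, -0.206], TCP at [0.255, 0.515, 0.256] pointing down, gripper open.
Joint ranges: [-2.99, 2.99], [-0.89, 2.07], [0.3, 2.58], [-1.14, 4.28], [0, 2.63], [-3.12, 3.12]. Speed limits (rad/s): [2.57, 2.57, 3.01, 3.14, 3.14, 3.14].

INTERFACE

Orientations are given as a unit quaternion [x, y, z, w].
In Python, from plant import * gives the robot as it stands.
- The arm moves only by the shell command python3 -m pendant 'ROWS' [FORCE]. ROWS is JSON, a list of rows, each an object of numbers: "claw": the opening in per cent of the stroke, from 0 (shut) to 100 (fully open); "x", "y", "z": the shift along the tool's x, y, z in mm; "rx", "ry", "rz": the turn, a rotation vector about the tool's x, y, z in rad. A call has 1 to 10 rows; each row is the pose to reach, as a shift and turn from the pose commanded when the call began, along the tool's axes at that moment; what a row does not reach only later rows make up. A row lasts 1/8 s, in which the tool goes at most 62.5 mm and 10.7 degrees, less where a joint would pass 70% of its speed; a pose out of reach is approached as far as the arm can. A call with a gripper value outside its range is refused whole. The fingers move at their own pace and stop on an object; FORCE is the grip in N (left out, the last holds). Time passes only in rows, so rows that repeat a pose let the fingers close. It gives the time, the measured TCP pose, the force, the opening and the grip force at its end, in the units of the state.
- state(): the state, without advancing time (a new reading comes with each control period).
- read_camera(name): name is "scene" or "top" or "wrist"; returns the picture (480x640x3 uint8, red, green, blue); there is no depth.
- camera_model(name): a dict with "fx", "fy", "cx", "cy" (pixels), "k1" (the pictures are not rectified: a ray, as slopes to the right and down, at radius r is drawn at 1 + k1 r^2 times it, then the intrinsics apply), "world_from_camera" (4x4, takes a point from camera to world coordinates). Camera axes: x right, y up, looking along -z (the intrinsics and any distortion apply to the point x, -y, -z); pixel columns grow to the right and rows downward; lengths in m; the calibration is good to about 2 mm. A picture is of the moment at which its call begins: read the wrist's pose just before it. camera_model takes no time and is no camera call; for the wrist camera it gives the pose at the moment of the call.
- job_done(): hands the job in; it is judged then, once.
The state is a dict: "t": time; "qpos": joint angles; "dq": joint speeds; "effort": joint torques, N m; "eef_pos": TCP position; "tcp_rot": TCP orientation; "force": force on the tool from outside, world axes, zero at the start; "ft_torque": the same for the moment, N m; "finger_gap": opening from 0.0 (shut) to 1.0 (fully open); "grip_force": force on a finger pad.
Only numpy, scipy, OpenCV 4.12 (cv2) and the standard library are available. Lean on these libraries where they do the work, as an engineer would, in place of code of your own. Each camera call takes 0.05 s, during which the arm holds its last target. There are 200 camera calls.

TASK

The green roller bed on the welding bench is missing its front roller. Take the steel roller with the brass ends from the wooden rack and press it down between the two spring clips of the empty place until both ends snap home in their seats, feeling for it and never forcing it (more than about 50 N on the bed would bend the clips). Then slide the red keeper all the way over the roller's end to lock it, leave the roller and keeper there, and leave the other things on the bench where they are.

Things in the scene. Friction and masses are not known exactly. Their poses are not given: they have to be found in the camera images.
- roller: Loose steel roller: tube 32 mm diameter, 90 mm long, a brass stub 20 mm in diameter at each end; 154 mm overall. The ends of the stubs are chamfered to round noses of 10 mm radius. 0.23 to 0.46 kg. Origin at its middle, on the axis; its y is the axis, same either way round. Starts level in a V place of the rack, axis 45 mm above the table; its middle 60 mm are free below.
- rubber_roller: The wrong roller: black rubber tube 32 mm diameter, 90 mm long, with short blue pins, in the rack's other place, 90 mm from the steel one. Origin at its middle. Leave it.
- rack: Fixed wooden rack, 174 x 84 mm, with two V places at x = -45 and +45 mm of its frame; rollers lie along its y. Origin on the table under its centre.
- bed: Fixed green roller bed, 300 x 164 mm. Origin on the table under the middle of the EMPTY front place, where the roller goes in level with its axis along the bed's y. Two fixed rollers follow at x = +90 and +165 mm, as high as the new one will be. Between the side rails (at y = +-49 mm) the place is open down to the bench.
- place (a point): Point 85 mm above the bed's origin, axes as the bed's. The bed's upper part (rails, seats, clips, keeper) is set by height screws: the axis of a seated roller lies 75 to 100 mm above the table, different each run and not reported (fixed in a run), so feel for it. Two 45 degree V seats, 48 to 54 mm either side of the middle, centre the stubs in x; the tube has 3 mm play along y.
- clip_left_foot (a point): Point on the bench below the spring clip on the bed's +y side (77 mm from the middle). The clip is an upright leaf 24 mm wide with an inward bead of 9 mm diameter, inner side 72 mm from the middle at rest, centre 12 mm above the seated axis. Chamfers of a roller centred within 2 mm meet the beads with the axis about 23 mm above its seated height.
- clip_right_foot (a point): The same on the -y side. Pushing the roller down spreads both clips by 5 mm and takes some 8 to 20 N in all, one end often going before the other; past the beads (about 10 mm above the seat) the clips spring back over the ends, pull it down with up to 20 N, and the hard V seats stop it.
- clip_left (a joint): Angle (rad) of the +y spring clip: 0 at rest, grows as it is spread outward, about 0.07 to 0.09 when a centred roller passes; back near 0 once the roller has snapped in below the bead.
- clip_right (a joint): The same for the clip on the bed's -y side.
- keeper_knob_foot (a point): Point on the bench below the START position of the red keeper's knob (bed x = -55, y = -63 mm; this point does not move). The knob is upright, round, 12 mm diameter, 28 mm tall; its foot lies 18 mm and its top 46 mm above the seated roller axis. It can be pushed from behind (-x of the bed) or pinched from above.
- keeper (a joint): Travel (m) of the red keeper along the bed's +x: 0 open, 0.034 closed at its stop, where its 10 mm wide tongue lies over the seated stub. The tongue reaches 35 mm ahead of the knob. It stays where it is left and takes about 2 N to slide. A roller that is not seated blocks it.
- hammer: Bystander: hammer lying near the robot on its right; leave it.
- wrench: Bystander: wrench lying beyond the rack; leave it.
- brush: Bystander: brush lying on the robot's left; leave it.
- grease: Bystander: yellow can, 72 mm diameter, 85 mm tall; leave it.
- mug: Bystander: blue mug, 90 mm tall; leave it.
- offcut: Bystander: steel flat, 160 x 50 x 12 mm, in the grey scrap box on the right; leave it.
Mind the look-alikes: they are no part of the job. Leave any pink or turquoise look-alike of the roller alone.

How it is judged:
By the outcome, as a careful person would: the job done as asked, in the order asked, and still so for the second after the job is handed in, with the robot touching nothing.
It also fails if it takes over 61 s, if anything falls off the work surface, if the arm or the gripper's body presses on something with over 40 N, if the wrist force passes 120 N, or if a joint passes its speed limit or range.

## Working session

There is one attempt and no reset: what is moved stays moved. The work goes in short steps, Python scripts to look and compute and a shell command to move; the robot and the scene stay as the last step left them, time stands still between calls to the robot, and variables do not carry over. Pictures are saved under pics/ and viewed, at most 13 in all, crops included, and the job is handed in when it is done.

```bash
mkdir -p pics; ls; python3 - <<'E'
from plant import *
import cv2,json
s=state();print(s)
for n in("scene","top","wrist"):
    m=camera_model(n);print(n,m)
    cv2.imwrite(f"pics/{n}0.png",read_camera(n)[:,:,::-1])
E
```

```text
pics
{'t': 0.0, 'qpos': array([ 9.04715974e-01,  1.81559063e-01,  1.60800847e+00,  5.27397764e-06,
        1.35381322e+00, -2.06325367e-01]), 'dq': array([-0.00293236,  0.00057373,  0.002302  , -0.00106054,  0.00170278,
        0.00083016]), 'effort': array([-1.11181831e-03, -4.44893575e+01, -3.51319706e+01, -5.96244063e-04,
        9.44548199e-03,  1.40983664e-05]), 'eef_pos': array([0.2548152 , 0.51488153, 0.25537377]), 'tcp_rot': array([ 2.27858705e-01,  9.73693798e-01, -8.09243414e-04, -3.80069507e-04]), 'force': array([0.27077123, 0.31533953, 0.59867448]), 'ft_torque': array([-0.01661616,  0.03068542,  0.01415234]), 'grip_force': 0.0, 'finger_gap': 0.993811298570241}
scene {'fx': 442.24323575124936, 'fy': 442.24323575124936, 'cx': 320.5677328913659, 'cy': 239.61979580995708, 'k1': 0.03020372013406441, 'world_from_camera': array([[-0.68405219, -0.50800263,  0.52345577,  1.16195413],
       [ 0.72922386, -0.49344739,  0.47406986,  0.65960253],
       [ 0.01746915,  0.70600496,  0.7079914 ,  0.95533088],
       [ 0.        ,  0.        ,  0.        ,  1.        ]])}
top {'fx': 476.
[... 187 characters left out ...]
39545210e-02,
         4.41265653e-01],
       [-9.99955191e-01, -4.83063613e-04, -9.45424818e-03,
         5.70245285e-02],
       [-9.46142569e-03,  8.39537124e-02,  9.96424737e-01,
         1.23288489e+00],
       [ 0.00000000e+00,  0.00000000e+00,  0.00000000e+00,
         1.00000000e+00]])}
wrist {'fx': 332.5589951781322, 'fy': 332.5589951781322, 'cx': 315.90940424688824, 'cy': 234.36852773945864, 'k1': -0.04770733921559389, 'world_from_camera': array([[ 0.44401514, -0.84970961, -0.28433102,  0.18168274],
       [ 0.89601762,  0.42045558,  0.14272183,  0.55164573],
       [-0.00172355, -0.31813626,  0.94804343,  0.3722041 ],
       [ 0.        ,  0.        ,  0.        ,  1.        ]])}
```

View pics/top0.png

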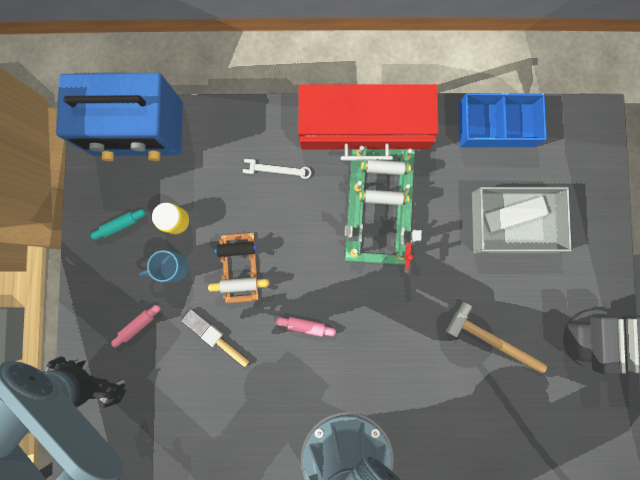

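View pics/scene0.png

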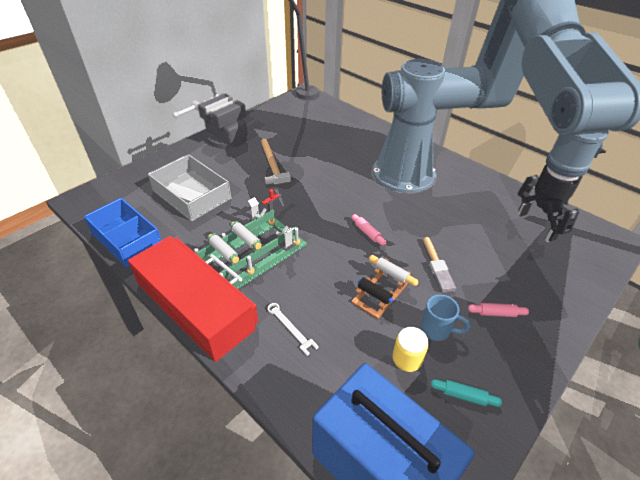

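The top view shows the steel roller in the rack at about (212..268, 285). The empty place lies between the white clips at (349,231) and (417,235), with the red keeper knob at about (408,257). In the scene view the roller is at (393,270) and the bed at (250,250). I'll enlarge these regions in one composite.

```bash
cat > h.py <<'E'
import numpy as np, cv2
from scipy.spatial.transform import Rotation as R
def ray(m,u,v):
    xd,yd=(u-m["cx"])/m["fx"],(v-m["cy"])/m["fy"]
    K=np.array([[m["fx"],0,m["cx"]],[0,m["fy"],m["cy"]],[0,0,1]])
    x,y=cv2.undistortPoints(np.array([[[u,v]]],float),K,np.array([m["k1"],0,0,0]))[0,0]
    W=m["world_from_camera"];d=W[:3,:3]@np.array([x,-y,-1]);return W[:3,3],d/np.linalg.norm(d)
def atz(m,u,v,z):
    o,d=ray(m,u,v);return o+d*(z-o[2])/d[2]
def proj(m,p):
    W=m["world_from_camera"];c=W[:3,:3].T@(np.array(p)-W[:3,3]);x,y=c[0]/-c[2],-c[1]/-c[2]
    f=1+m["k1"]*(x*x+y*y);return m["cx"]+m["fx"]*x*f,m["cy"]+m["fy"]*y*f
def tri(obs):
    A=np.zeros((3,3));b=np.zeros(3);L=[]
    for m,u,v in obs:
        o,d=ray(m,u,v);P=np.eye(3)-np.outer(d,d);A+=P;b+=P@o;L.append((o,P))
    p=np.linalg.solve(A,b);return p,[1e3*np.linalg.norm(P@(p-o)) for o,P in L]
E
python3 - <<'E'
import cv2,numpy as np
t=cv2.imread("pics/top0.png");s=cv2.imread("pics/scene0.png")
c=lambda i,x,y,w,h,k:cv2.resize(i[y:y+h,x:x+w],None,fx=k,fy=k,interpolation=cv2.INTER_CUBIC)
o=np.zeros((600,800,3),np.uint8)
def put(a,x,y):o[y:y+a.shape[0],x:x+a.shape[1]]=a
put(c(t,340,200,80,70,5),0,0)      # top bed
put(c(s,225,185,80,70,5),400,0)    # scene bed
put(c(t,205,265,80,40,5),0,350)
put(c(s,360,245,80,50,5),400,350)
cv2.imwrite("pics/comp1.png",o)
# brass ends
for n,i,(x,y,w,h) in(("top",t,(205,270,70,30)),("scene",s,(360,245,65,50))):
    hsv=cv2.cvtColor(i[y:y+h,x:x+w],cv2.COLOR_BGR2HSV)
    m=cv2.inRange(hsv,(20,120,120),(35,255,255));N,_,st,ce=cv2.connectedComponentsWithStats(m)
    for k in range(1,N):
        if st[k,4]>8:print(n,st[k,:4]+[x,y,0,0],st[k,4],ce[k]+[x,y])
E
```

```text
top [257 279  12   8] 82 [262.18292683 282.74390244]
top [208 283  12   8] 74 [213.94594595 286.7972973 ]
scene [407 278  10   7] 11 [411.27272727 281.        ]
```

View pics/comp1.png

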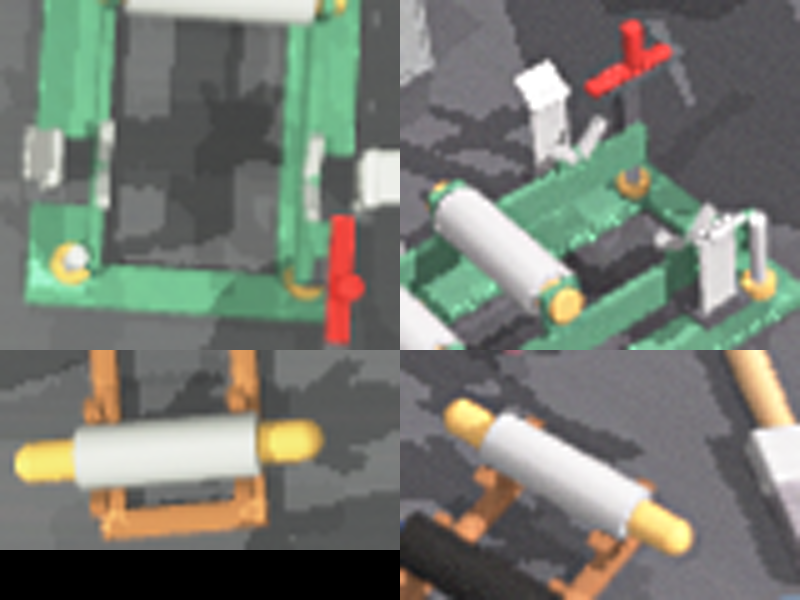

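The composite shows the roller's noses (top (208,287.6) and (269.4,282.6); scene (418.4,283) and (369,256.6)). It also shows the empty V seats (top (361,233) and (402.6,235.6)) and the keeper knob (top (410,257.6), scene (271.4,190.6)).

```bash
python3 - <<'E'
from plant import *
from h import *
T,S,W=[camera_model(n) for n in("top","scene","wrist")]
np.set_printoptions(precision=4,suppress=True)
a,ea=tri([(T,208.1,287.6),(S,418.4,283)]);b,eb=tri([(T,269.4,282.6),(S,369,256.6)])
print("L",a,ea,"R",b,eb,"len",np.linalg.norm(a-b),"mid",(a+b)/2,"yaw",np.degrees(np.arctan2((a-b)[1],(a-b)[0])))
k,e=tri([(T,410,257.6),(S,271.4,190.6)]);print("knobtop",k,e)
c=atz(T,360.8,233,.095);d=atz(T,402.6,235.6,.095);print("seats",c,d,(c+d)/2,np.linalg.norm(c-d),"yaw",np.degrees(np.arctan2((c-d)[1],(c-d)[0])))
# fixed roller at +90: comp top (130..315, 10)
s=state();Rt=R.from_quat(s["tcp_rot"]).as_matrix();print(Rt)
Wm=W["world_from_camera"];print("cam in tool",Rt.T@(Wm[:3,3]-s["eef_pos"]),Rt.T@Wm[:3,:3])
E
```

```text
L [0.4284 0.3467 0.0456] [np.float64(2.0173277375053527), np.float64(2.017327737505285)] R [0.442  0.1926 0.0433] [np.float64(0.1483062351629032), np.float64(0.1483062351628565)] len 0.15466650109241487 mid [0.4352 0.2697 0.0444] yaw 95.06088864875927
knobtop [ 0.4997 -0.1429  0.1244] [np.float64(0.539359827349153), np.float64(0.5393598273491925)]
seats [ 0.5607 -0.0316  0.095 ] [ 0.5543 -0.1317  0.095 ] [ 0.5575 -0.0817  0.095 ] 0.10026706187861817 yaw 86.38859699363923
[[-0.8961  0.4438 -0.0008]
 [ 0.4438  0.8961 -0.0011]
 [ 0.0003 -0.0014 -1.    ]]
cam in tool [ 0.0819  0.0003 -0.1167] [[-0.0003  0.9479  0.3184]
 [ 1.      0.0002  0.0002]
 [ 0.0001  0.3184 -0.9479]]
```

```bash
python3 -m pendant '[{"claw":100,"x":-45,"y":-24,"z":0,"rz":0.17},{"claw":80,"x":-90,"y":-47,"z":0,"rz":0.34},{"claw":70,"x":-135,"y":-70,"z":0,"rz":0.51},{"claw":65,"x":-180,"y":-93,"z":0,"rz":0.68},{"claw":65,"x":-225,"y":-116,"z":0,"rz":0.85},{"claw":65,"x":-270,"y":-140,"z":0,"rz":1.024},{"claw":65,"x":-270,"y":-140,"z":0,"rz":1.024},{"claw":65,"x":-270,"y":-140,"z":0,"rz":1.024}]' 40; python3 - <<'E'
import plant
print([n for n in dir(plant) if n[0]!='_'], getattr(plant,'tip_reach',None))
from plant import *
import cv2,pickle
s=state();m=camera_model("wrist");i=read_camera("wrist")[:,:,::-1]
cv2.imwrite("pics/w1.png",i);pickle.dump((s,m),open("w1.pkl","wb"));print(s["eef_pos"],s["tcp_rot"],s["finger_gap"],s["force"])
E
```

```text
['IKError', 'camera_model', 'job_done', 'read_camera', 'state', 'tip_reach'] 0.025
[0.25491494 0.51495929 0.25557403] [ 2.27887329e-01  9.73687260e-01 -6.35127011e-04 -2.86537208e-04] 1.003774806784661 [-0.34864032 -0.22695704 -0.52578113]validation failed for argument at $[0]...
```

View pics/w1.png

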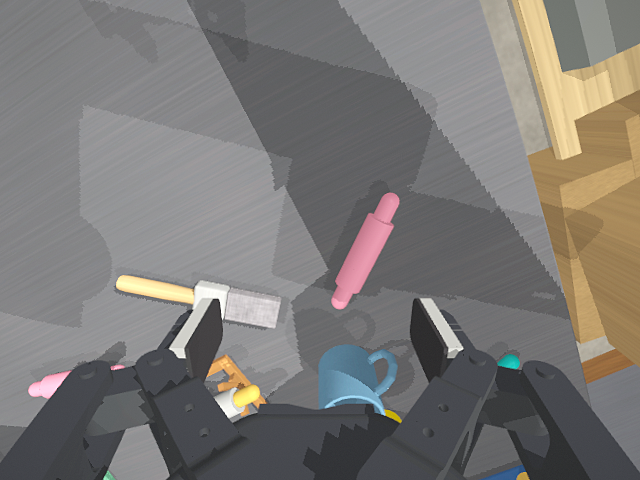

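The move was refused and the arm hasn't moved; the wrist view shows only the brush, mug and pink look-alike. The rows probably need all seven keys.

```bash
python3 -m pendant '[{"claw":100,"x":-45,"y":-24,"z":0,"rx":0,"ry":0,"rz":0.17},{"claw":80,"x":-90,"y":-47,"z":0,"rx":0,"ry":0,"rz":0.34},{"claw":70,"x":-135,"y":-70,"z":0,"rx":0,"ry":0,"rz":0.51},{"claw":65,"x":-180,"y":-93,"z":0,"rx":0,"ry":0,"rz":0.68},{"claw":65,"x":-225,"y":-116,"z":0,"rx":0,"ry":0,"rz":0.85},{"claw":65,"x":-270,"y":-140,"z":0,"rx":0,"ry":0,"rz":1.024},{"claw":65,"x":-270,"y":-140,"z":0,"rx":0,"ry":0,"rz":1.024},{"claw":65,"x":-270,"y":-140,"z":0,"rx":0,"ry":0,"rz":1.024}]' 40; python3 - <<'E'
from plant import *
import cv2,pickle
s=state();m=camera_model("wrist");i=read_camera("wrist")[:,:,::-1]
cv2.imwrite("pics/w2.png",i);pickle.dump((s,m),open("w2.pkl","wb"));print(s["eef_pos"],s["tcp_rot"],s["finger_gap"],s["force"])
E
```

```text
t: 1.2
eef_pos: [0.4348, 0.2701, 0.2561]
tcp_rot: [0.676, 0.737, -0.0, -0.0]
force: [-1.0, 0.2, 0.2]
finger_gap: 0.652
grip_force: 0.0
[0.43476174 0.27007392 0.25608439] [ 6.75544281e-01  7.37319332e-01 -1.36921826e-04 -3.29248524e-04] 0.6519809318012967 [-0.95459902  0.21024058  0.21678323]
```

View pics/w2.png

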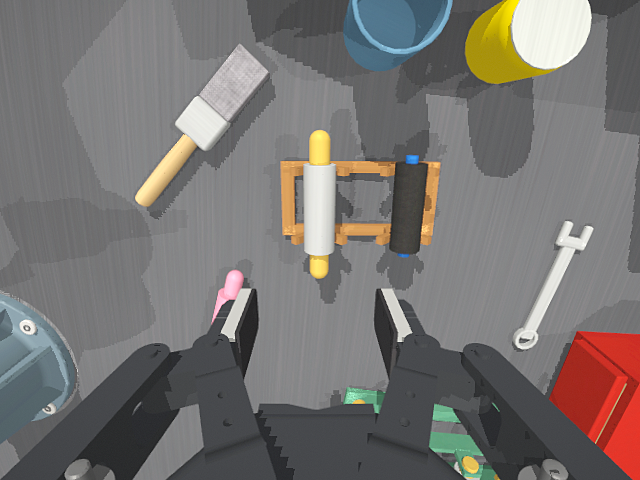

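The wrist view shows the roller straight below, its noses at (320,130) and (319.5,279), lined up with the tool. The fingers' plane matches the axis direction.

```bash
python3 - <<'E'
from plant import *
from h import *
import pickle
np.set_printoptions(precision=4,suppress=True)
s,m=pickle.load(open("w2.pkl","rb"));T,S=camera_model("top"),camera_model("scene")
a,ea=tri([(T,208.1,287.6),(S,418.4,283),(m,320,131)]);b,eb=tri([(T,269.4,282.6),(S,369,256.6),(m,319.5,278.5)])
print(a,ea,b,eb,np.linalg.norm(a-b),(a+b)/2)
a2,b2=atz(m,320,130.5,.045),atz(m,319.5,278.5,.045);d=a2-b2
print(a2,b2,np.linalg.norm(d),"mid",(a2+b2)/2,"yaw",np.degrees(np.arctan2(d[1],d[0])))
a1,b1=atz(T,208.1,287.6,.045),atz(T,269.4,282.6,.045);print("top mid",(a1+b1)/2)
Rt=R.from_quat(s["tcp_rot"]).as_matrix();print(Rt,"toolx yaw",np.degrees(np.arctan2(Rt[1,0],Rt[0,0])))
print("to grasp, tool mm",1e3*Rt.T@((a2+b2)/2-s["eef_pos"]))
E
```

```text
[0.43   0.3463 0.0472] [np.float64(1.7040032141855899), np.float64(2.991683934747356), np.float64(2.192161796984705)] [0.4436 0.1928 0.0454] [np.float64(1.5916721715058233), np.float64(0.9718203855116808), np.float64(1.862656959098007)] 0.15410910690078602 [0.4368 0.2695 0.0463]
[0.432  0.3457 0.045 ] [0.4455 0.192  0.045 ] 0.1542694440668231 mid [0.4387 0.2689 0.045 ] yaw 95.01042838365181
top mid [0.4358 0.2687 0.045 ]
[[-0.0873  0.9962 -0.0007]
 [ 0.9962  0.0873  0.0002]
 [ 0.0003 -0.0006 -1.    ]] toolx yaw 95.00712570007703
to grasp, tool mm [ -1.5992   3.9728 211.0814]
```

```bash
python3 -m pendant '[{"claw":52,"x":-1,"y":1,"z":40,"rx":0,"ry":0,"rz":0},{"claw":52,"x":-1.5,"y":3,"z":80,"rx":0,"ry":0,"rz":0},{"claw":52,"x":-1.5,"y":3,"z":110,"rx":0,"ry":0,"rz":0},{"claw":52,"x":-1.5,"y":3,"z":110,"rx":0,"ry":0,"rz":0}]' 40; cat > roll.py <<'E'
from plant import *
from h import *
import sys
np.set_printoptions(precision=4,suppress=True)
def brass(i,roi):
    x,y,w,h=roi;hsv=cv2.cvtColor(np.ascontiguousarray(i[y:y+h,x:x+w]),cv2.COLOR_BGR2HSV)
    k=cv2.inRange(hsv,(20,110,110),(35,255,255));N,_,st,ce=cv2.connectedComponentsWithStats(k)
    return [(st[j]+[x,y,0,0,0],ce[j]+[x,y]) for j in range(1,N) if st[j,4]>60]
E
python3 - <<'E'
from roll import *
s=state();m=camera_model("wrist");i=read_camera("wrist")[:,:,::-1];cv2.imwrite("pics/w3.png",i)
for b in brass(i,(200,0,240,400)):print(b)
bl=sorted(brass(i,(200,0,240,400)),key=lambda b:-b[0][4])[:2]
p=[atz(m,*b[1],.045) for b in bl];d=p[0]-p[1]
Rt=R.from_quat(s["tcp_rot"]).as_matrix()
print(p,np.linalg.norm(d),np.degrees(np.arctan2(d[1],d[0])),"mid",(p[0]+p[1])/2,1e3*Rt.T@((p[0]+p[1])/2-s["eef_pos"]),s["eef_pos"],s["force"])
E
```

```text
t: 1.75
eef_pos: [0.4354, 0.2693, 0.1439]
tcp_rot: [0.675, 0.738, -0.002, -0.002]
force: [0.0, -1.0, 0.4]
finger_gap: 0.521
grip_force: 0.0
(array([ 306,  132,   31,   53, 1528]), array([321.0033, 159.019 ]))
(array([307, 313,  26,  30, 644]), array([319.3432, 326.955 ]))
[array([0.4328, 0.3295, 0.045 ]), array([0.4433, 0.2052, 0.045 ])] 0.12473298651782999 94.83011018921628 mid [0.4381 0.2673 0.045 ] [-2.0624  3.0625 98.9309] [0.4354 0.2693 0.1439] [ 0.0114 -0.9659  0.4477]
```

View pics/w3.png

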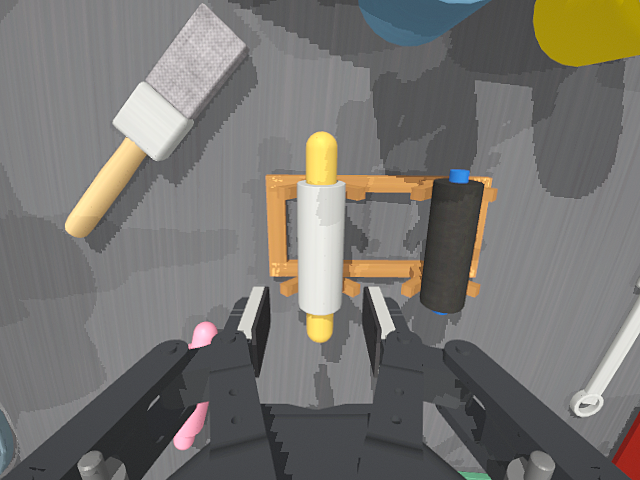

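The view shows the roller (noses at (321,131) and (319.5,343)) between the pads, and the rack's bars lie low, clear of the fingertips. I'll descend and grasp.

```bash
python3 -m pendant '[{"claw":52,"x":-0.5,"y":0,"z":25,"rx":0,"ry":0,"rz":0},{"claw":52,"x":-0.5,"y":0,"z":50,"rx":0,"ry":0,"rz":0},{"claw":52,"x":-0.5,"y":0,"z":70,"rx":0,"ry":0,"rz":0},{"claw":52,"x":-0.5,"y":0,"z":70,"rx":0,"ry":0,"rz":0},{"claw":52,"x":-0.5,"y":0,"z":70,"rx":0,"ry":0,"rz":0}]' 40; python3 -m pendant '[{"claw":52,"x":0,"y":0,"z":10,"rx":0,"ry":0,"rz":0},{"claw":52,"x":0,"y":0,"z":20,"rx":0,"ry":0,"rz":0},{"claw":52,"x":0,"y":0,"z":20,"rx":0,"ry":0,"rz":0}]'
```

```text
t: 2.42
eef_pos: [0.4393, 0.269, 0.0781]
tcp_rot: [0.675, 0.737, 0.001, 0.001]
force: [-0.4, -0.1, -0.2]
finger_gap: 0.521
grip_force: 0.0
t: 2.8
eef_pos: [0.4373, 0.268, 0.0552]
tcp_rot: [0.676, 0.737, -0.001, -0.001]
force: [-0.6, -0.3, 0.3]
finger_gap: 0.519
grip_force: 0.0
```

```bash
python3 -m pendant '[{"claw":42,"x":0,"y":0,"z":0,"rx":0,"ry":0,"rz":0},{"claw":36,"x":0,"y":0,"z":0,"rx":0,"ry":0,"rz":0},{"claw":20,"x":0,"y":0,"z":0,"rx":0,"ry":0,"rz":0},{"claw":20,"x":0,"y":0,"z":0,"rx":0,"ry":0,"rz":0},{"claw":20,"x":0,"y":0,"z":0,"rx":0,"ry":0,"rz":0}]' 60
```

```text
t: 3.42
eef_pos: [0.438, 0.2683, 0.0565]
tcp_rot: [0.676, 0.737, -0.0, -0.0]
force: [-4.0, -2.0, 5.7]
finger_gap: 0.356
grip_force: 59.0
```

```bash
python3 -m pendant '[{"claw":20,"x":0,"y":0,"z":-10,"rx":0,"ry":0,"rz":0},{"claw":20,"x":0,"y":0,"z":-40,"rx":0,"ry":0,"rz":0},{"claw":20,"x":0,"y":0,"z":-80,"rx":0,"ry":0,"rz":0},{"claw":20,"x":0,"y":0,"z":-120,"rx":0,"ry":0,"rz":0},{"claw":20,"x":0,"y":0,"z":-130,"rx":0,"ry":0,"rz":0},{"claw":20,"x":0,"y":0,"z":-130,"rx":0,"ry":0,"rz":0},{"claw":20,"x":0,"y":0,"z":-130,"rx":0,"ry":0,"rz":0}]' 80; python3 - <<'E'
from roll import *
s=state();m=camera_model("wrist");i=read_camera("wrist")[:,:,::-1];cv2.imwrite("pics/w4.png",i)
for b in brass(i,(200,0,240,480)):print(b)
print(s["eef_pos"],s["force"],s["finger_gap"],s["grip_force"],s["ft_torque"])
E
```

```text
t: 4.3
eef_pos: [0.437, 0.2679, 0.1842]
tcp_rot: [0.676, 0.737, -0.002, -0.001]
force: [-1.1, 0.5, -2.1]
finger_gap: 0.347
grip_force: 79.8
(array([ 291,  134,   52,   89, 4183]), array([316.1054, 179.3952]))
[0.437  0.2679 0.1842] [-1.1262  0.5142 -2.1415] 0.347020612536313 79.82467532157898 [-0.0437  0.0358  0.0172]
```

View pics/w4.png

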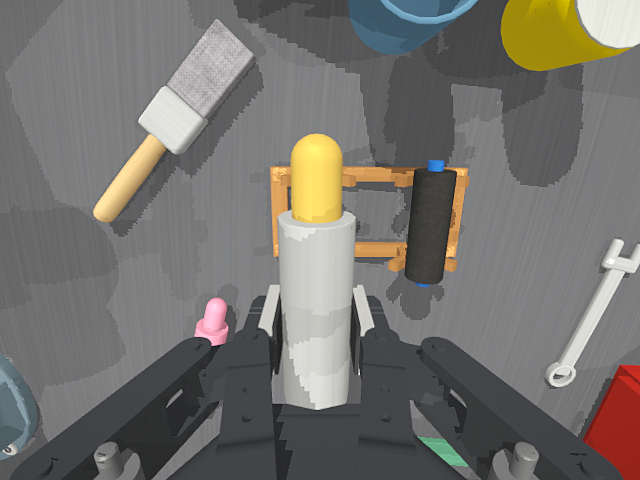

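The roller is held, centred in the pads with its nose at (316.5,134). Next I'll carry it to a spot beside the bed where the wrist camera can see the empty place past the roller.

```bash
python3 -m pendant '[{"claw":20,"x":-25,"y":0,"z":-20,"rx":0,"ry":0,"rz":0},{"claw":20,"x":-75,"y":-3,"z":-40,"rx":0,"ry":0,"rz":0.03},{"claw":20,"x":-130,"y":-5,"z":-60,"rx":0,"ry":0,"rz":0.05},{"claw":20,"x":-185,"y":-7,"z":-76,"rx":0,"ry":0,"rz":0.07},{"claw":20,"x":-240,"y":-9,"z":-76,"rx":0,"ry":0,"rz":0.09},{"claw":20,"x":-300,"y":-11,"z":-76,"rx":0,"ry":0,"rz":0.11},{"claw":20,"x":-360,"y":-13,"z":-76,"rx":0,"ry":0,"rz":0.13},{"claw":20,"x":-415,"y":-15,"z":-76,"rx":0,"ry":0,"rz":0.15},{"claw":20,"x":-458,"y":-17,"z":-76,"rx":0,"ry":0,"rz":0.15},{"claw":20,"x":-458,"y":-17,"z":-76,"rx":0,"ry":0,"rz":0.15}]' 80; python3 -m pendant '[{"claw":20,"x":0,"y":0,"z":0,"rx":0,"ry":0,"rz":0},{"claw":20,"x":0,"y":0,"z":0,"rx":0,"ry":0,"rz":0},{"claw":20,"x":0,"y":0,"z":0,"rx":0,"ry":0,"rz":0},{"claw":20,"x":0,"y":0,"z":0,"rx":0,"ry":0,"rz":0}]'; python3 - <<'E'
from roll import *
import pickle
s=state();m=camera_model("wrist");i=read_camera("wrist")[:,:,::-1];cv2.imwrite("pics/w5.png",i);pickle.dump((s,m),open("w5.pkl","wb"))
t=read_camera("top")[:,:,::-1];cv2.imwrite("pics/t5.png",t)
c=cv2.resize(i[0:300,300:640],None,fx=2,fy=2,interpolation=cv2.INTER_CUBIC);cv2.imwrite("pics/w5c.png",c)
print(s["eef_pos"],s["tcp_rot"],s["force"],s["ft_torque"])
E
```

```text
t: 5.6
eef_pos: [0.4604, -0.1921, 0.2607]
tcp_rot: [0.73, 0.683, -0.001, -0.001]
force: [-0.8, 0.5, -3.4]
finger_gap: 0.344
grip_force: 79.8
t: 6.1
eef_pos: [0.4611, -0.1888, 0.2624]
tcp_rot: [0.729, 0.685, 0.0, 0.0]
force: [-0.6, 0.0, -2.8]
finger_gap: 0.346
grip_force: 79.8
[ 0.4611 -0.1888  0.2624] [0.7286 0.6849 0.     0.0001] [-0.5883  0.0166 -2.757 ] [-0.0249 -0.0081  0.0052]
```

View pics/w5c.png

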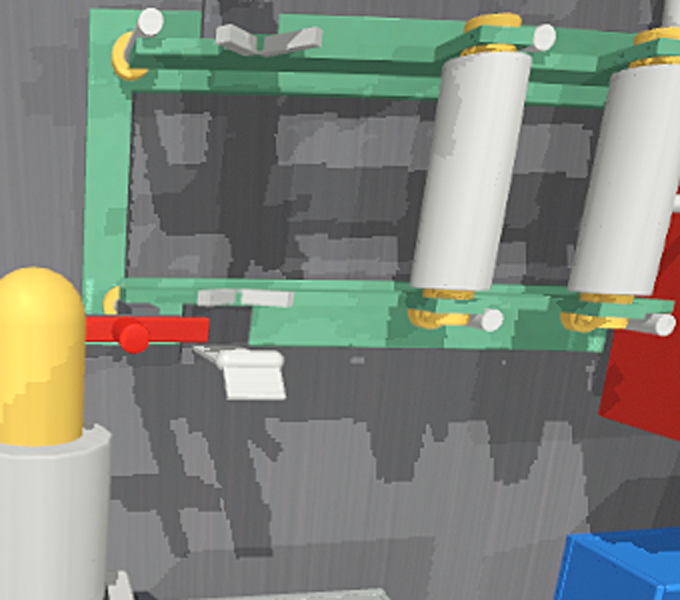

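The crop (full pixel = crop/2 + (300,0)) shows the two V seats with vertices at about (262,50) and (243,295). The knob top is at (133,338), and the fixed rollers are at midlines (486,55)-(450,290) and further right. I'll fit the bed's pose to these, together with the top view.

```bash
python3 - <<'E'
from roll import *
import pickle
from scipy.optimize import least_squares
s,m=pickle.load(open("w5.pkl","rb"));T,S=camera_model("top"),camera_model("scene")
def white(f,roi,thr):
    i=cv2.imread(f);x,y,w,h=roi;hsv=cv2.cvtColor(i[y:y+h,x:x+w],cv2.COLOR_BGR2HSV)
    k=cv2.inRange(hsv,(0,0,thr),(180,40,255));k=cv2.morphologyEx(k,cv2.MORPH_OPEN,np.ones((3,3)))
    for c in cv2.findContours(k,cv2.RETR_EXTERNAL,cv2.CHAIN_APPROX_NONE)[0]:
        if cv2.contourArea(c)>150:
            r=cv2.minAreaRect(c);print(f,np.array(r[0])+[x,y],r[1],r[2],"area",cv2.contourArea(c))
white("pics/t5.png",(350,150,75,60),150);white("pics/top0.png",(350,150,75,60),150)
white("pics/w5.png",(490,15,90,140),150)
def red(f,roi):
    i=cv2.imread(f);x,y,w,h=roi;hsv=cv2.cvtColor(i[y:y+h,x:x+w],cv2.COLOR_BGR2HSV)
    k=cv2.inRange(hsv,(0,150,120),(8,255,255))|cv2.inRange(hsv,(172,150,120),(180,255,255))
    ys,xs=np.nonzero(k);print(f,xs.min()+x,xs.max()+x,ys.min()+y,ys.max()+y)
red("pics/w5.png",(330,140,90,50));red("pics/top0.png",(395,235,30,45));red("pics/scene0.png",(255,185,35,25))
k,e=tri([(T,410,257.6),(S,271.4,190.6),(m,366.5,169)]);print("knob",k,e);k=tri([(T,410,257.6),(m,366.5,169)]);print(k)
for h in(.078,.088):
  a=atz(m,300+262/2,50/2,h-.014);b=atz(m,300+243/2,295/2,h-.014);d=a-b
  print(h,"seats wrist",a,b,(a+b)/2,np.linalg.norm(d),np.degrees(np.arctan2(d[1],d[0])))
  a=atz(m,300+486.5/2,55/2,h+.008);b=atz(m,300+450.5/2,290/2,h+.008);d=a-b
  print("roller1 wrist",(a+b)/2,np.linalg.norm(d),np.degrees(np.arctan2(d[1],d[0])))
E
```

```text
pics/t5.png [383.9659 196.9604] (36.86197280883789, 12.558188438415527) 4.236394882202148 area 414.5
pics/t5.png [377.  161.5] (23.0, 54.0) 90.0 area 567.0
pics/top0.png [383.9632 196.9973] (36.86197280883789, 12.632059097290039) 4.236394882202148 area 420.0
pics/top0.png [377.  161.5] (23.0, 54.0) 90.0 area 572.0
pics/w5.png [535.5403  84.7718] (40.144412994384766, 124.25650024414062) 10.007980346679688 area 4558.5
pics/w5.png 343 404 158 176
pics/top0.png 405 412 243 268
pics/scene0.png 262 278 189 203
knob [ 0.5009 -0.1422  0.1258] [np.float64(1.2882466616218462), np.float64(1.081856970295849), np.float64(1.5673747821979904)]
(array([ 0.4986, -0.1383,  0.1528]), [np.float64(0.1197258139959552), np.float64(0.11972581399597451)])
0.078 seats wrist [ 0.5682 -0.0327  0.064 ] [ 0.5626 -0.1339  0.064 ] [ 0.5654 -0.0833  0.064 ] 0.10137049901945087 86.85827485336084
roller1 wrist [ 0.6499 -0.0885  0.086 ] 0.09211264602710297 87.01009769994279
0.088 seats wrist [ 0.565  -0.0351  0.074 ] [ 0.5596 -0.1331  0.074 ] [ 0.5623 -0.0841  0.074 ] 0.09815344088171746 86.85827485336084
roller1 wrist [ 0.6436 -0.0891  0.096 ] 0.08896997553977971 87.0100976999429
```

```bash
python3 - <<'E'
from roll import *
import pickle
s,m=pickle.load(open("w5.pkl","rb"));T=camera_model("top")
r=atz(T,383.97,197,.082);print("roller1 top",r,"-> O",r[:2]-[.0899,-.0052])
Rt=R.from_quat(s["tcp_rot"]).as_matrix();print("toolx yaw",np.degrees(np.arctan2(Rt[1,0],Rt[0,0])))
for zt in(.008,.012,.016):
    p=atz(m,316.5,134,s["eef_pos"][2]-zt);print(zt,1e3*Rt.T@(p-s["eef_pos"]))
for n,z in(("top",.0),("top",.05)):pass
E
```

```text
roller1 top [ 0.6503 -0.0898  0.082 ] -> O [ 0.5604 -0.0846]
toolx yaw 86.45748198588012
0.008 [78.4243  0.3231  7.9883]
0.012 [78.3047  0.3299 11.9883]
0.016 [78.1851  0.3366 15.9884]
```

```bash
python3 -m pendant '[{"claw":20,"x":40,"y":33,"z":0,"rx":0,"ry":0,"rz":0},{"claw":20,"x":80,"y":66,"z":20,"rx":0,"ry":0,"rz":0},{"claw":20,"x":110,"y":92,"z":50,"rx":0,"ry":0,"rz":0},{"claw":20,"x":110,"y":92,"z":85,"rx":0,"ry":0,"rz":-0.004},{"claw":20,"x":110,"y":92,"z":110,"rx":0,"ry":0,"rz":-0.004},{"claw":20,"x":110,"y":92,"z":125,"rx":0,"ry":0,"rz":-0.004},{"claw":20,"x":110,"y":92,"z":125,"rx":0,"ry":0,"rz":-0.004},{"claw":20,"x":110,"y":92,"z":125,"rx":0,"ry":0,"rz":-0.004}]' 80; python3 - <<'E'
from roll import *
import pickle
P=[]
for j in range(4):
    s=state();m=camera_model("wrist");i=read_camera("wrist")[:,:,::-1];P.append(s["eef_pos"])
cv2.imwrite("pics/w6.png",i);pickle.dump((s,m),open("w6.pkl","wb"))
S=read_camera("scene")[:,:,::-1];cv2.imwrite("pics/s6.png",S);T=read_camera("top")[:,:,::-1];cv2.imwrite("pics/t6.png",T)
print(np.array(P),s["force"])
o=np.zeros((600,800,3),np.uint8)
a=cv2.resize(i[60:360,200:440],None,fx=2,fy=2,interpolation=cv2.INTER_CUBIC);o[:,:480]=a
b=cv2.resize(S[180:260,225:305],None,fx=4,fy=4,interpolation=cv2.INTER_CUBIC);o[:320,480:]=b
c=cv2.resize(T[210:280,340:420],None,fx=4,fy=4,interpolation=cv2.INTER_CUBIC);o[320:,480:]=c
cv2.imwrite("pics/comp6.png",o)
E
```

```text
t: 7.2
eef_pos: [0.5606, -0.0859, 0.1386]
tcp_rot: [0.728, 0.686, 0.0, 0.001]
force: [0.5, 0.4, -2.7]
finger_gap: 0.344
grip_force: 80.2
[[ 0.5606 -0.0859  0.1386]
 [ 0.5607 -0.086   0.1388]
 [ 0.5607 -0.0859  0.1388]
 [ 0.5605 -0.0858  0.1386]] [-0.7623 -0.3298 -3.5315]
```

View pics/comp6.png

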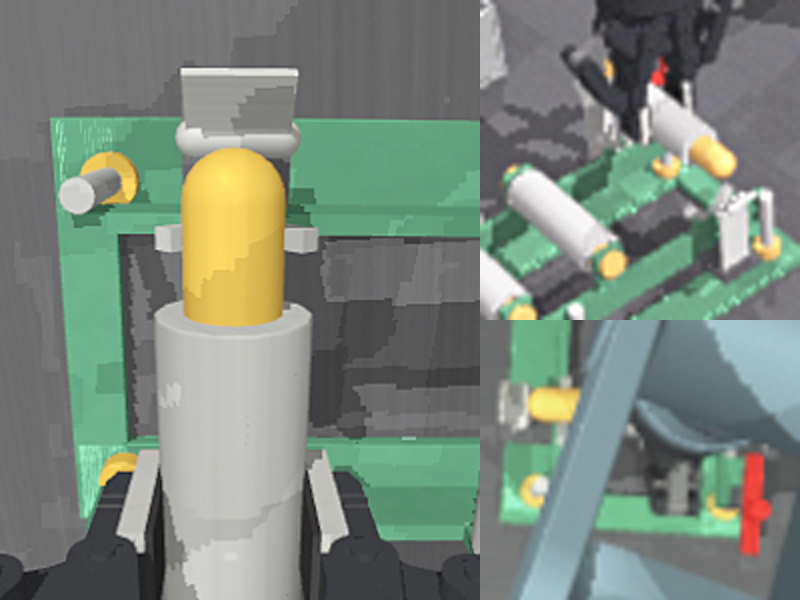

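The composite shows the roller over the place. The nose is at comp (234,149), the +y clip's bead spans (177..300, 118..157), and the V seat's ends are at (155,238) and (318,238). Now the offsets in the tool frame.

```bash
python3 - <<'E'
from roll import *
import pickle
s,m=pickle.load(open("w6.pkl","rb"));Rt=R.from_quat(s["tcp_rot"]).as_matrix();e=s["eef_pos"]
f=lambda u,v,z:1e3*Rt.T@(atz(m,200+u/2,60+v/2,z)-e)
print("nose",f(234,149,e[2]-.012),"stubmid",f(234,300,e[2]-.012))
for h in(.076,.080,.086):
    print(h,"bead c",f(238.5,137,h+.012),"seat",f(236.5,238,h-.003),"bead width",f(300,137,h+.012)-f(177,137,h+.012))
# leaf 24 wide; rail -y seat visible inner edges
E
```

```text
nose [78.1058  0.513  11.9482] stubmid [49.1272  0.5341 11.9679]
0.076 bead c [79.6881  1.7143 50.5584] seat [52.8927  1.3816 65.5758] bead width [ 0.0001 29.6243  0.0666]
0.08 bead c [79.7467  1.676  46.5582] seat [53.5345  1.3538 61.5753] bead width [ 0.0001 28.9159  0.065 ]
0.086 bead c [79.8346  1.6186 40.558 ] seat [54.4972  1.312  55.5746] bead width [ 0.0001 27.8533  0.0626]
```

```bash
python3 -m pendant '[{"claw":20,"x":1.7,"y":1,"z":0,"rx":0,"ry":0,"rz":0},{"claw":20,"x":1.7,"y":1,"z":6,"rx":0,"ry":0,"rz":0},{"claw":20,"x":1.7,"y":1,"z":12,"rx":0,"ry":0,"rz":0},{"claw":20,"x":1.7,"y":1,"z":16,"rx":0,"ry":0,"rz":0},{"claw":20,"x":1.7,"y":1,"z":18,"rx":0,"ry":0,"rz":0},{"claw":20,"x":1.7,"y":1,"z":18,"rx":0,"ry":0,"rz":0}]' 100; for k in 1; do python3 -m pendant '[{"claw":20,"x":0,"y":0,"z":1,"rx":0,"ry":0,"rz":0},{"claw":20,"x":0,"y":0,"z":2,"rx":0,"ry":0,"rz":0},{"claw":20,"x":0,"y":0,"z":2,"rx":0,"ry":0,"rz":0}]'; done
```

```text
t: 8.25
eef_pos: [0.5607, -0.0838, 0.1191]
tcp_rot: [0.728, 0.686, -0.0, -0.0]
force: [-0.7, -0.4, -2.8]
finger_gap: 0.34
grip_force: 101.5
t: 8.62
eef_pos: [0.5613, -0.0841, 0.1179]
tcp_rot: [0.728, 0.686, 0.0, 0.001]
force: [-0.7, -1.6, 0.4]
finger_gap: 0.336
grip_force: 102.1
```

```bash
python3 -m pendant '[{"claw":20,"x":0,"y":0,"z":0.5,"rx":0,"ry":0,"rz":0},{"claw":20,"x":0,"y":0,"z":1,"rx":0,"ry":0,"rz":0},{"claw":20,"x":0,"y":0,"z":1,"rx":0,"ry":0,"rz":0}]';python3 -m pendant '[{"claw":20,"x":0,"y":0,"z":0.5,"rx":0,"ry":0,"rz":0},{"claw":20,"x":0,"y":0,"z":1,"rx":0,"ry":0,"rz":0},{"claw":20,"x":0,"y":0,"z":1,"rx":0,"ry":0,"rz":0}]'; python3 -c "
from plant import *
print(state()['ft_torque'])"
```

```text
t: 9.0
eef_pos: [0.562, -0.0841, 0.1175]
tcp_rot: [0.728, 0.686, 0.001, 0.001]
force: [0.2, -0.0, 4.9]
finger_gap: 0.339
grip_force: 102.7
t: 9.38
eef_pos: [0.5623, -0.0843, 0.1173]
tcp_rot: [0.728, 0.686, 0.001, 0.002]
force: [-1.2, -0.3, 9.8]
finger_gap: 0.343
grip_force: 103.3
[0.02822893 0.22721616 0.00670457]
```

```bash
python3 -m pendant '[{"claw":20,"x":0,"y":0,"z":0.5,"rx":0,"ry":0,"rz":0},{"claw":20,"x":0,"y":0,"z":1,"rx":0,"ry":0,"rz":0},{"claw":20,"x":0,"y":0,"z":1,"rx":0,"ry":0,"rz":0},{"claw":20,"x":0,"y":0,"z":1,"rx":0,"ry":0,"rz":0}]';python3 -m pendant '[{"claw":20,"x":0,"y":0,"z":0.5,"rx":0,"ry":0,"rz":0},{"claw":20,"x":0,"y":0,"z":0.5,"rx":0,"ry":0,"rz":0},{"claw":20,"x":0,"y":0,"z":0.5,"rx":0,"ry":0,"rz":0}]'; python3 -c "
from plant import *
s=state();print(s['ft_torque'],s['tcp_rot'],s['eef_pos'])"
```

```text
t: 9.88
eef_pos: [0.5632, -0.0844, 0.1167]
tcp_rot: [0.728, 0.686, 0.001, 0.003]
force: [1.7, 1.0, 8.4]
finger_gap: 0.34
grip_force: 103.6
t: 10.25
eef_pos: [0.5636, -0.0845, 0.1164]
tcp_rot: [0.728, 0.686, 0.002, 0.003]
force: [2.0, -1.1, 8.2]
finger_gap: 0.342
grip_force: 103.5
[ 0.0425891  -0.47982454  0.19549601] [0.72757649 0.68601826 0.00172025 0.00290458] [ 0.56356411 -0.08449404  0.11635739]
```

```bash
python3 -m pendant '[{"claw":20,"x":0,"y":-1,"z":0.5,"rx":0,"ry":0,"rz":0},{"claw":20,"x":0,"y":-2,"z":1,"rx":0,"ry":0,"rz":0},{"claw":20,"x":0,"y":-2,"z":1,"rx":0,"ry":0,"rz":0},{"claw":20,"x":0,"y":-2,"z":1,"rx":0,"ry":0,"rz":0}]';python3 -m pendant '[{"claw":20,"x":0,"y":0,"z":0.5,"rx":0,"ry":0,"rz":0},{"claw":20,"x":0,"y":0,"z":1,"rx":0,"ry":0,"rz":0},{"claw":20,"x":0,"y":0,"z":1,"rx":0,"ry":0,"rz":0},{"claw":20,"x":0,"y":0,"z":1,"rx":0,"ry":0,"rz":0}]'; python3 -c "
from plant import *
s=state();print(s['ft_torque'],s['tcp_rot'],s['eef_pos'],s['force'])"
```

```text
t: 10.75
eef_pos: [0.5601, -0.0841, 0.1143]
tcp_rot: [0.728, 0.686, 0.001, 0.001]
force: [2.2, -0.6, 2.0]
finger_gap: 0.341
grip_force: 102.8
t: 11.25
eef_pos: [0.5603, -0.0841, 0.1136]
tcp_rot: [0.728, 0.686, 0.001, 0.002]
force: [-1.3, 0.1, 7.9]
finger_gap: 0.337
grip_force: 103.1
[ 0.05194113  0.10956987 -0.09460456] [0.7276848  0.68590922 0.00088925 0.00160788] [ 0.5603344  -0.08414877  0.113577  ] [-1.26152419  0.05182104  7.94273422]
```

```bash
python3 -m pendant '[{"claw":20,"x":0,"y":0,"z":0.5,"rx":0,"ry":0,"rz":0},{"claw":20,"x":0,"y":0,"z":1,"rx":0,"ry":0,"rz":0},{"claw":20,"x":0,"y":-0.5,"z":1.5,"rx":0,"ry":0,"rz":0},{"claw":20,"x":0,"y":-0.5,"z":1.5,"rx":0,"ry":0,"rz":0}]';python3 -m pendant '[{"claw":20,"x":0,"y":0,"z":0.5,"rx":0,"ry":0,"rz":0},{"claw":20,"x":0,"y":0,"z":1,"rx":0,"ry":0,"rz":0},{"claw":20,"x":0,"y":0,"z":1,"rx":0,"ry":0,"rz":0},{"claw":20,"x":0,"y":0,"z":1,"rx":0,"ry":0,"rz":0}]'; python3 -c "
from plant import *
s=state();print(s['ft_torque'],s['tcp_rot'],s['eef_pos'],s['force'])"
```

```text
t: 11.75
eef_pos: [0.5604, -0.0843, 0.1123]
tcp_rot: [0.728, 0.686, 0.001, 0.002]
force: [1.1, 0.7, 6.5]
finger_gap: 0.341
grip_force: 103.1
t: 12.25
eef_pos: [0.5602, -0.0841, 0.1109]
tcp_rot: [0.728, 0.686, 0.001, 0.002]
force: [1.4, -0.5, 5.5]
finger_gap: 0.337
grip_force: 103.1
[-0.04599217 -0.33659916 -0.01807217] [0.7276951  0.685897   0.00118372 0.00193295] [ 0.5601849  -0.08413651  0.11091862] [ 1.39989315 -0.46122096  5.49862733]
```

```bash
python3 -m pendant '[{"claw":20,"x":0,"y":0,"z":0.5,"rx":0,"ry":0,"rz":0},{"claw":20,"x":0,"y":0,"z":1,"rx":0,"ry":0,"rz":0},{"claw":20,"x":0,"y":0,"z":1.5,"rx":0,"ry":0,"rz":0},{"claw":20,"x":0,"y":0,"z":2,"rx":0,"ry":0,"rz":0},{"claw":20,"x":0,"y":0,"z":2,"rx":0,"ry":0,"rz":0}]';python3 -m pendant '[{"claw":20,"x":0,"y":0,"z":0.5,"rx":0,"ry":0,"rz":0},{"claw":20,"x":0,"y":0,"z":1,"rx":0,"ry":0,"rz":0},{"claw":20,"x":0,"y":0,"z":1,"rx":0,"ry":0,"rz":0}]';python3 -m pendant '[{"claw":20,"x":0,"y":0,"z":0.5,"rx":0,"ry":0,"rz":0},{"claw":20,"x":0,"y":0,"z":1,"rx":0,"ry":0,"rz":0},{"claw":20,"x":0,"y":0,"z":1,"rx":0,"ry":0,"rz":0}]'; python3 -c "
from plant import *
s=state();print(s['ft_torque'],s['tcp_rot'],s['eef_pos'],s['force'])"
```

```text
t: 12.88
eef_pos: [0.5591, -0.0839, 0.1077]
tcp_rot: [0.728, 0.686, 0.001, 0.001]
force: [3.2, -0.9, 1.2]
finger_gap: 0.341
grip_force: 102.9
t: 13.25
eef_pos: [0.5578, -0.0836, 0.1056]
tcp_rot: [0.728, 0.686, -0.0, -0.001]
force: [2.8, 0.1, -2.0]
finger_gap: 0.339
grip_force: 102.6
t: 13.62
eef_pos: [0.5577, -0.0835, 0.1047]
tcp_rot: [0.728, 0.686, -0.0, -0.001]
force: [1.0, -0.9, -3.0]
finger_gap: 0.337
grip_force: 102.6
[-0.10857432 -0.065175   -0.03328148] [ 7.27631317e-01  6.85968006e-01 -3.73950003e-04 -6.49522379e-04] [ 0.55772281 -0.08348581  0.10471429] [ 0.96316049 -0.88641326 -3.01933369]
```

```bash
python3 -m pendant '[{"claw":20,"x":0,"y":1,"z":0.5,"rx":0,"ry":0,"rz":0},{"claw":20,"x":0,"y":2,"z":1,"rx":0,"ry":0,"rz":0},{"claw":20,"x":0,"y":2,"z":1.5,"rx":0,"ry":0,"rz":0},{"claw":20,"x":0,"y":2,"z":1.5,"rx":0,"ry":0,"rz":0}]';python3 -m pendant '[{"claw":20,"x":0,"y":0,"z":0.5,"rx":0,"ry":0,"rz":0},{"claw":20,"x":0,"y":0,"z":1,"rx":0,"ry":0,"rz":0},{"claw":20,"x":0,"y":0,"z":1.5,"rx":0,"ry":0,"rz":0},{"claw":20,"x":0,"y":0,"z":1.5,"rx":0,"ry":0,"rz":0}]';python3 -m pendant '[{"claw":20,"x":0,"y":0,"z":0.5,"rx":0,"ry":0,"rz":0},{"claw":20,"x":0,"y":0,"z":1,"rx":0,"ry":0,"rz":0},{"claw":20,"x":0,"y":0,"z":1,"rx":0,"ry":0,"rz":0}]'; python3 -c "
from plant import *
s=state();print(s['ft_torque'],s['tcp_rot'],s['eef_pos'],s['force'])"
```

```text
t: 14.12
eef_pos: [0.5596, -0.0836, 0.103]
tcp_rot: [0.728, 0.686, -0.0, -0.001]
force: [-3.1, -0.7, -7.1]
finger_gap: 0.344
grip_force: 102.0
t: 14.62
eef_pos: [0.5606, -0.0838, 0.1024]
tcp_rot: [0.728, 0.686, 0.0, 0.0]
force: [-1.1, -0.5, -6.7]
finger_gap: 0.338
grip_force: 102.0
t: 15.0
eef_pos: [0.561, -0.0839, 0.1015]
tcp_rot: [0.728, 0.686, 0.0, 0.001]
force: [0.3, -1.0, -5.6]
finger_gap: 0.338
grip_force: 102.0
[-0.04788997 -0.03022088  0.04282192] [7.27665768e-01 6.85931461e-01 4.27323681e-04 6.15525315e-04] [ 0.56095424 -0.08391311  0.10152523] [ 0.33849391 -1.00856127 -5.64040811]
```

```bash
python3 -m pendant '[{"claw":20,"x":0,"y":0,"z":0.5,"rx":0,"ry":0,"rz":0},{"claw":20,"x":0,"y":0,"z":1,"rx":0,"ry":0,"rz":0},{"claw":20,"x":0,"y":0,"z":1.5,"rx":0,"ry":0,"rz":0},{"claw":20,"x":0,"y":0,"z":1.5,"rx":0,"ry":0,"rz":0}]';python3 -m pendant '[{"claw":20,"x":0,"y":0,"z":0.5,"rx":0,"ry":0,"rz":0},{"claw":20,"x":0,"y":0,"z":1,"rx":0,"ry":0,"rz":0},{"claw":20,"x":0,"y":0,"z":1.5,"rx":0,"ry":0,"rz":0},{"claw":20,"x":0,"y":0,"z":1.5,"rx":0,"ry":0,"rz":0}]';python3 -m pendant '[{"claw":20,"x":0,"y":0,"z":0.5,"rx":0,"ry":0,"rz":0},{"claw":20,"x":0,"y":0,"z":1,"rx":0,"ry":0,"rz":0},{"claw":20,"x":0,"y":0,"z":1,"rx":0,"ry":0,"rz":0}]'; python3 -c "
from plant import *
s=state();print(s['ft_torque'],s['tcp_rot'],s['eef_pos'],s['force'])"
```

```text
t: 15.5
eef_pos: [0.559, -0.0834, 0.0982]
tcp_rot: [0.728, 0.686, -0.001, -0.001]
force: [1.5, -0.8, -15.2]
finger_gap: 0.336
grip_force: 100.8
t: 16.0
eef_pos: [0.5602, -0.0838, 0.0985]
tcp_rot: [0.728, 0.686, -0.0, -0.0]
force: [-0.1, -1.3, -11.2]
finger_gap: 0.344
grip_force: 101.1
t: 16.38
eef_pos: [0.5601, -0.0837, 0.0971]
tcp_rot: [0.728, 0.686, -0.0, -0.0]
force: [-1.1, -0.3, -10.5]
finger_gap: 0.34
grip_force: 101.2
[-0.17865877  0.05978007 -0.19465599] [ 7.27704478e-01  6.85890715e-01 -1.54768101e-04 -3.10587077e-04] [ 0.56008007 -0.08371856  0.09710986] [ -1.14634874  -0.27576901 -10.52863438]
```

```bash
python3 -m pendant '[{"claw":20,"x":0,"y":0,"z":0.5,"rx":0,"ry":0,"rz":0},{"claw":20,"x":0,"y":0,"z":1,"rx":0,"ry":0,"rz":0},{"claw":20,"x":0,"y":0,"z":1.5,"rx":0,"ry":0,"rz":0},{"claw":20,"x":0,"y":0,"z":1.5,"rx":0,"ry":0,"rz":0}]';python3 -m pendant '[{"claw":20,"x":0,"y":0,"z":0.5,"rx":0,"ry":0,"rz":0},{"claw":20,"x":0,"y":0,"z":1,"rx":0,"ry":0,"rz":0},{"claw":20,"x":0,"y":0,"z":1.5,"rx":0,"ry":0,"rz":0},{"claw":20,"x":0,"y":0,"z":1.5,"rx":0,"ry":0,"rz":0}]'; python3 -c "
from plant import *
s=state();print(s['ft_torque'],s['tcp_rot'],s['eef_pos'],s['force'])"
```

```text
t: 16.88
eef_pos: [0.561, -0.084, 0.0966]
tcp_rot: [0.728, 0.686, 0.0, 0.001]
force: [-0.0, -0.1, -4.4]
finger_gap: 0.336
grip_force: 101.6
t: 17.38
eef_pos: [0.5613, -0.0841, 0.0953]
tcp_rot: [0.728, 0.686, 0.001, 0.001]
force: [0.6, 0.4, 3.3]
finger_gap: 0.339
grip_force: 102.8
[ 0.08325474 -0.2498923  -0.21277271] [7.27718146e-01 6.85875423e-01 5.69394634e-04 9.38110272e-04] [ 0.56128974 -0.0840733   0.09525508] [0.64524909 0.44006287 3.33986453]
```

```bash
python3 -m pendant '[{"claw":20,"x":0,"y":0,"z":0.5,"rx":0,"ry":0,"rz":0},{"claw":20,"x":0,"y":0,"z":1,"rx":0,"ry":0,"rz":0},{"claw":20,"x":0,"y":0,"z":1,"rx":0,"ry":0,"rz":0},{"claw":20,"x":0,"y":0,"z":1,"rx":0,"ry":0,"rz":0}]';python3 -m pendant '[{"claw":20,"x":0,"y":0,"z":0.5,"rx":0,"ry":0,"rz":0},{"claw":20,"x":0,"y":0,"z":1,"rx":0,"ry":0,"rz":0},{"claw":20,"x":0,"y":0,"z":1,"rx":0,"ry":0,"rz":0},{"claw":20,"x":0,"y":0,"z":1,"rx":0,"ry":0,"rz":0}]'; python3 -c "
from plant import *
s=state();print(s['ft_torque'],s['tcp_rot'],s['eef_pos'],s['force'])"
```

```text
t: 17.88
eef_pos: [0.5615, -0.0841, 0.0951]
tcp_rot: [0.728, 0.686, 0.001, 0.001]
force: [-0.2, 0.6, 11.4]
finger_gap: 0.339
grip_force: 103.6
t: 18.38
eef_pos: [0.5615, -0.0841, 0.095]
tcp_rot: [0.728, 0.686, 0.001, 0.001]
force: [-4.5, 2.4, 17.6]
finger_gap: 0.34
grip_force: 104.5
[ 0.31427411  0.63126    -0.23670094] [7.27693283e-01 6.85901479e-01 5.99897166e-04 1.13455322e-03] [ 0.56150643 -0.08407976  0.09495059] [-4.50638446  2.38560633 17.61488228]
```

The force climbs while the height stays put: a hard stop at TCP z = 0.095, 23 mm below first contact, so the roller is seated. I'll unload, open slightly and rise.

```bash
python3 -m pendant '[{"claw":20,"x":0,"y":0,"z":-1.5,"rx":0,"ry":0,"rz":0},{"claw":20,"x":0,"y":0,"z":-3,"rx":0,"ry":0,"rz":0},{"claw":20,"x":0,"y":0,"z":-3,"rx":0,"ry":0,"rz":0},{"claw":42,"x":0,"y":0,"z":-3,"rx":0,"ry":0,"rz":0},{"claw":50,"x":0,"y":0,"z":-3,"rx":0,"ry":0,"rz":0},{"claw":50,"x":0,"y":0,"z":-3,"rx":0,"ry":0,"rz":0},{"claw":50,"x":0,"y":0,"z":-3,"rx":0,"ry":0,"rz":0}]';python3 -m pendant '[{"claw":50,"x":0,"y":0,"z":-10,"rx":0,"ry":0,"rz":0},{"claw":50,"x":0,"y":0,"z":-25,"rx":0,"ry":0,"rz":0},{"claw":50,"x":0,"y":0,"z":-50,"rx":0,"ry":0,"rz":0},{"claw":50,"x":0,"y":0,"z":-90,"rx":0,"ry":0,"rz":0},{"claw":0,"x":0,"y":0,"z":-120,"rx":0,"ry":0,"rz":0},{"claw":0,"x":0,"y":-20,"z":-120,"rx":0,"ry":0,"rz":0},{"claw":0,"x":-30,"y":-55,"z":-120,"rx":0,"ry":0,"rz":0},{"claw":0,"x":-70,"y":-90,"z":-120,"rx":0,"ry":0,"rz":0},{"claw":0,"x":-100,"y":-130,"z":-120,"rx":0,"ry":0,"rz":0},{"claw":0,"x":-100,"y":-130,"z":-120,"rx":0,"ry":0,"rz":0}]' 40; python3 - <<'E'
from roll import *
import pickle
read_camera("top");read_camera("top")
s=state();m=camera_model("wrist");i=read_camera("wrist")[:,:,::-1]
cv2.imwrite("pics/w7.png",i);pickle.dump((s,m),open("w7.pkl","wb"))
S=read_camera("scene")[:,:,::-1];cv2.imwrite("pics/s7.png",S)
print(s["eef_pos"],s["force"],s["finger_gap"])
o=np.zeros((600,800,3),np.uint8)
o[:480,:500]=i[0:480,140:640]
b=cv2.resize(S[180:260,235:295],None,fx=5,fy=5,interpolation=cv2.INTER_CUBIC);o[:400,500:]=b
cv2.imwrite("pics/comp7.png",o)
E
```

```text
t: 19.25
eef_pos: [0.56, -0.0837, 0.095]
tcp_rot: [0.728, 0.686, -0.0, -0.0]
force: [0.2, -0.4, -0.3]
finger_gap: 0.501
grip_force: 0.0
t: 20.5
eef_pos: [0.423, -0.1775, 0.2165]
tcp_rot: [0.729, 0.685, -0.0, 0.001]
force: [0.5, 0.6, 0.8]
finger_gap: 0.002
grip_force: 0.0
[ 0.425  -0.1765  0.2166] [0.0376 0.2013 0.6741] -0.001140767682338499
```

View pics/comp7.png

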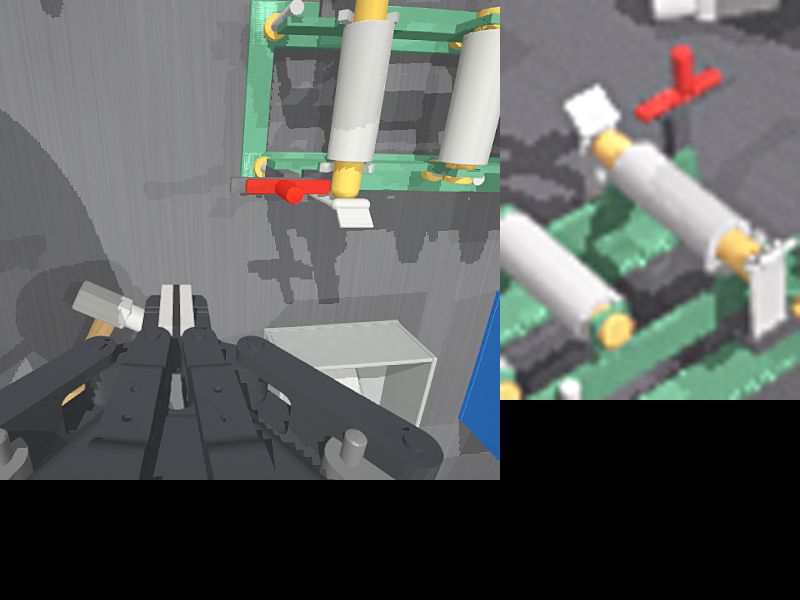

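The roller lies home in both seats with its stubs under the beads. The keeper knob's top is at wrist px (434,196). Next I'll bring the closed fingers in behind the knob.

```bash
python3 - <<'E'
from roll import *
import pickle
s,m=pickle.load(open("w7.pkl","rb"));print(atz(m,434,196,.129))
E
python3 -m pendant '[{"claw":0,"x":20,"y":22,"z":0,"rx":0,"ry":0,"rz":0},{"claw":0,"x":39,"y":44,"z":15,"rx":0,"ry":0,"rz":0},{"claw":0,"x":39,"y":44,"z":45,"rx":0,"ry":0,"rz":0},{"claw":0,"x":39,"y":44,"z":70,"rx":0,"ry":0,"rz":0},{"claw":0,"x":39,"y":44,"z":80,"rx":0,"ry":0,"rz":0},{"claw":0,"x":39,"y":44,"z":80,"rx":0,"ry":0,"rz":0},{"claw":0,"x":39,"y":44,"z":80,"rx":0,"ry":0,"rz":0}]' 40
```

```text
[ 0.5017 -0.1422  0.129 ]
t: 21.58
eef_pos: [0.4717, -0.1399, 0.1363]
tcp_rot: [0.728, 0.686, 0.0, 0.001]
force: [0.3, -0.5, 0.4]
finger_gap: 0.001
grip_force: 0.0
```

```bash
python3 -m pendant '[{"claw":0,"x":0,"y":4,"z":0,"rx":0,"ry":0,"rz":0},{"claw":0,"x":0,"y":9,"z":0,"rx":0,"ry":0,"rz":0},{"claw":0,"x":0,"y":13,"z":0,"rx":0,"ry":0,"rz":0},{"claw":0,"x":0,"y":16,"z":0,"rx":0,"ry":0,"rz":0}]';python3 -m pendant '[{"claw":0,"x":0,"y":4,"z":0,"rx":0,"ry":0,"rz":0},{"claw":0,"x":0,"y":8,"z":0,"rx":0,"ry":0,"rz":0},{"claw":0,"x":0,"y":12,"z":0,"rx":0,"ry":0,"rz":0},{"claw":0,"x":0,"y":15,"z":0,"rx":0,"ry":0,"rz":0},{"claw":0,"x":0,"y":18,"z":0,"rx":0,"ry":0,"rz":0},{"claw":0,"x":0,"y":19,"z":0,"rx":0,"ry":0,"rz":0},{"claw":0,"x":0,"y":19,"z":0,"rx":0,"ry":0,"rz":0}]'
```

```text
t: 22.08
eef_pos: [0.4869, -0.1406, 0.1353]
tcp_rot: [0.728, 0.686, -0.0, -0.0]
force: [-2.3, 0.1, 1.5]
finger_gap: 0.001
grip_force: 1.1
t: 22.95
eef_pos: [0.506, -0.1416, 0.1352]
tcp_rot: [0.728, 0.686, 0.0, 0.0]
force: [-0.8, -1.1, 0.1]
finger_gap: 0.003
grip_force: 0.4
```

```bash
python3 -m pendant '[{"claw":0,"x":0,"y":2,"z":0,"rx":0,"ry":0,"rz":0},{"claw":0,"x":0,"y":4,"z":0,"rx":0,"ry":0,"rz":0},{"claw":0,"x":0,"y":5,"z":0,"rx":0,"ry":0,"rz":0},{"claw":0,"x":0,"y":5,"z":0,"rx":0,"ry":0,"rz":0}]';python3 -m pendant '[{"claw":0,"x":0,"y":1,"z":0,"rx":0,"ry":0,"rz":0},{"claw":0,"x":0,"y":2,"z":0,"rx":0,"ry":0,"rz":0},{"claw":0,"x":0,"y":2,"z":0,"rx":0,"ry":0,"rz":0}]';python3 -m pendant '[{"claw":0,"x":0,"y":1,"z":0,"rx":0,"ry":0,"rz":0},{"claw":0,"x":0,"y":2,"z":0,"rx":0,"ry":0,"rz":0},{"claw":0,"x":0,"y":2,"z":0,"rx":0,"ry":0,"rz":0}]'
```

```text
t: 23.45
eef_pos: [0.511, -0.142, 0.1353]
tcp_rot: [0.728, 0.686, 0.0, 0.0]
force: [-1.8, -0.8, -0.7]
finger_gap: -0.002
grip_force: 0.7
t: 23.82
eef_pos: [0.5129, -0.1421, 0.1353]
tcp_rot: [0.728, 0.686, 0.0, 0.0]
force: [-1.4, -0.7, -0.9]
finger_gap: -0.002
grip_force: 0.8
t: 24.2
eef_pos: [0.5149, -0.1422, 0.1352]
tcp_rot: [0.728, 0.686, 0.0, 0.0]
force: [-1.7, -0.6, -0.5]
finger_gap: 0.005
grip_force: 0.8
```

```bash
python3 -m pendant '[{"claw":0,"x":0,"y":1,"z":0,"rx":0,"ry":0,"rz":0},{"claw":0,"x":0,"y":2,"z":0,"rx":0,"ry":0,"rz":0},{"claw":0,"x":0,"y":2,"z":0,"rx":0,"ry":0,"rz":0}]';python3 -m pendant '[{"claw":0,"x":0,"y":1,"z":0,"rx":0,"ry":0,"rz":0},{"claw":0,"x":0,"y":2,"z":0,"rx":0,"ry":0,"rz":0},{"claw":0,"x":0,"y":2,"z":0,"rx":0,"ry":0,"rz":0}]'
```

```text
t: 24.58
eef_pos: [0.5169, -0.1423, 0.1353]
tcp_rot: [0.728, 0.686, 0.0, 0.0]
force: [-2.1, 0.1, 0.2]
finger_gap: -0.0
grip_force: 0.8
t: 24.95
eef_pos: [0.5174, -0.1423, 0.1351]
tcp_rot: [0.728, 0.686, -0.001, -0.001]
force: [-9.0, -1.6, 4.6]
finger_gap: -0.004
grip_force: 4.7
```

```bash
python3 -m pendant '[{"claw":0,"x":0,"y":1,"z":0,"rx":0,"ry":0,"rz":0},{"claw":0,"x":0,"y":1,"z":0,"rx":0,"ry":0,"rz":0}]';python3 -m pendant '[{"claw":0,"x":0,"y":-5,"z":0,"rx":0,"ry":0,"rz":0},{"claw":0,"x":0,"y":-15,"z":0,"rx":0,"ry":0,"rz":0},{"claw":0,"x":0,"y":-25,"z":-20,"rx":0,"ry":0,"rz":0},{"claw":0,"x":-20,"y":-45,"z":-60,"rx":0,"ry":0,"rz":0},{"claw":0,"x":-50,"y":-75,"z":-100,"rx":0,"ry":0,"rz":0},{"claw":0,"x":-65,"y":-95,"z":-110,"rx":0,"ry":0,"rz":0},{"claw":0,"x":-65,"y":-95,"z":-110,"rx":0,"ry":0,"rz":0},{"claw":0,"x":-65,"y":-95,"z":-110,"rx":0,"ry":0,"rz":0}]'; python3 - <<'E'
from roll import *
i=read_camera("wrist")[:,:,::-1];S=read_camera("scene")[:,:,::-1];T=read_camera("top")[:,:,::-1]
o=np.zeros((600,800,3),np.uint8)
o[:300,:480]=cv2.resize(i[80:230,340:580],None,fx=2,fy=2)
o[:400,480:]=cv2.resize(S[180:260,235:299],None,fx=5,fy=5,interpolation=cv2.INTER_CUBIC)
o[300:600,:400]=cv2.resize(T,None,fx=.625,fy=.625)[0:300]
cv2.imwrite("pics/comp8.png",o);s=state();print(s["eef_pos"],s["force"],s["t"])
E
```

```text
t: 25.2
eef_pos: [0.5176, -0.1424, 0.1351]
tcp_rot: [0.728, 0.686, -0.002, -0.002]
force: [-12.2, -1.1, 7.5]
finger_gap: 0.0
grip_force: 6.6
t: 26.2
eef_pos: [0.4213, -0.2013, 0.2448]
tcp_rot: [0.728, 0.686, 0.0, -0.0]
force: [-0.3, -1.0, 0.4]
finger_gap: -0.005
grip_force: 0.0
[ 0.4214 -0.201   0.2444] [-0.0597 -0.3768  0.4464] 26.35
```

View pics/comp8.png

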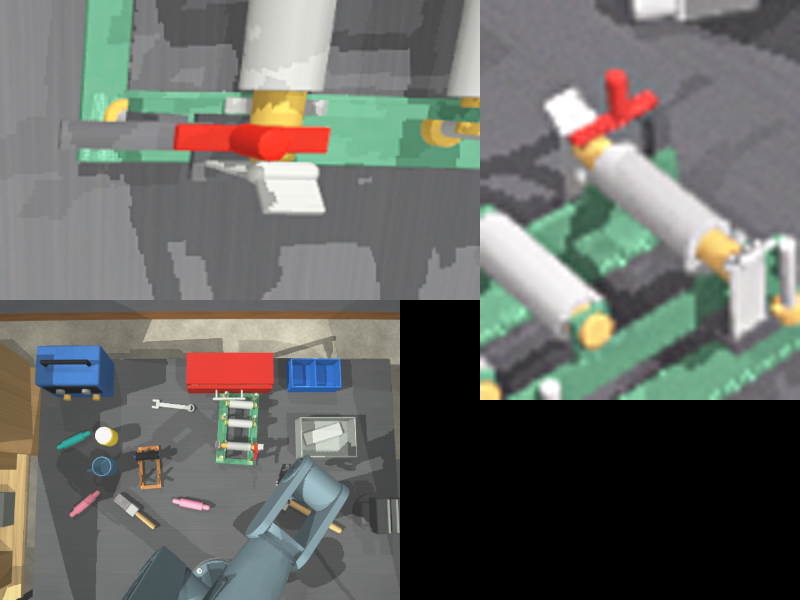

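The final views show the roller level in its seats and the red tongue lying across the -y stub (crop (250..330,140)). The other things are where they were, and the arm is clear.

```bash
python3 -c "
from plant import *
print(job_done())"
```

```text
the job is handed in; nothing more can be done
None
```

The steel roller is seated in the front place under both clips and the red keeper was pushed to its stop over its end; the force readings peaked at about 18 N on the bed, the run took about 26 s, and the job is handed in (no verdict came back).

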